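Right the toppled blending cup and hold it at low speed on the press-to-run blender

TASK

The orange blending cup has toppled over in the wooden lane between the other cups. Stand it up without shifting the other cups or anything else on the table, set it upright, black blade collar down, in the socket of the white blender base, and push it down to about half of the spring-loaded hub's 10 mm travel, which is low speed (all the way down is high speed and would chop the fibres: never let it get there). Finish while still holding the cup pressed at half travel: do not let go.

Things in the scene. Friction and masses are not known exactly. Their poses are not given: they have to be found in the camera images.
- cup_mid (a point): Centre of the orange blending cup: rigid, closed, 130 mm long, 0.24 to 0.39 kg; at the start it lies on its side along the lane. Its z axis runs along the cup from black collar to domed top. Collar 66 mm across over the first 26 mm, its foot bevelled to 58 mm over 4 mm. Orange body 60 mm across above the collar, tapering to 55 mm at 118 mm from the foot, then a shallow dome.
- lane_mid (a point): Centre of the lane's floor surface. The lane is a fixed, low pale-wood tray, 540 mm long along its y axis and 100 mm wide; its floor is 4 mm above the table; its rails and end strips, 12 mm and 10 mm wide, stand 6 mm above that floor; inner width 76 mm.
- socket_mouth (a point): Centre of the blender's round socket, level with its rim 111 mm above the table; z up. The white base is held to the table by suction feet, 120 mm across at the foot, 92 mm at the rim. The socket is 75 mm across inside; the black sprung hub at its bottom lies 14 mm below the rim when not pressed.
- hub_top (a point): Centre of the hub's flat top, 71 mm across, on which the foot of the cup stands; it moves down with the hub.
- hub (a joint): Downward travel of the spring-loaded hub in m: 0 up (off), 0.005 half-way (low speed), 0.010 bottomed (high speed). The spring pushes up with 5 N at the top, 13 N half-way and 21 N at the bottom, so the weight of the cup alone does not move it.
- white_cup_mid (a point): Centre of the white cup, same shape and size as the orange one, standing collar down in the lane; bystander.
- blue_cup_mid (a point): Centre of the blue cup, same shape and size, standing in the lane; bystander.
- green_cup_mid (a point): Centre of the green cup, same shape and size, standing in the lane; bystander.
- bowl_mid (a point): Steel mixing bowl, 170 mm across, 80 mm high; point on its axis 40 mm up; bystander.
- jug_mid (a point): White plastic jug with a handle, 96 mm across, 120 mm high; its centre; bystander.
- pigment_mid (a point): Amber pigment bottle, 54 mm across, 130 mm high; its centre; bystander.
- brush_grip (a point): Handle of a brush lying on the table; bystander.

How it is judged:
By the outcome, as a careful person would: the job done as asked, in the order asked, and still so for the second after the job is handed in, while the arm keeps its last pose, push and grip.
It also fails if it takes over 48 s, if anything falls off the work surface, if the arm or the gripper's body presses on something with over 40 N, if the wrist force passes 120 N, or if a joint passes its speed limit or range.

ROBOT

A 7-joint arm with a two-finger parallel gripper is mounted at the origin on the work surface. World frame = base frame: x ahead of the robot, y to its left, z up, the work surface at z = 0. Lengths are in m, angles in degrees, forces in N, time in s.
With the tool pointing down it reaches from about 0.425 to 0.875 m from the base axis. Payload 4.7 kg.
Tool frame: the origin (TCP) lies at the very end of the fingers, on their centre line; the grasp point (between the pads) lies 19 mm behind it; z points along the fingers, y is the line along which they close (so a half turn about z gives the same grasp; the last joint's range is limited). The gripper opens to 87 mm and grips with 3 to 60 N. Pads are 19 mm wide; open, the fingers measure 117 mm over their backs; the gripper's body (75 mm by 190 mm) begins 51 mm behind the grasp point.
Start: joints at [70.021, 18.392, -4.016, 83.108, 1.295, 78.541, -3.26], TCP at [0.231, -0.608, 0.223] pointing down, gripper open.
Joint ranges: [-163.93, 163.93], [-17.29, 119.83], [-79.2, 71.16], [3.27, 140.29], [-89.18, 269.18], [5.43, 117.66], [-154.24, 154.24]. Speed limits (degrees/s): [147.25, 147.25, 180, 180, 180, 180, 180].

INTERFACE

Orientations are given as [roll, pitch, yaw] about the fixed x, y, z axes, in that order (R = Rz(yaw) Ry(pitch) Rx(roll)).
In Python, from cell import get_obs, eyes, env gives the robot as it stands.
- The arm moves only by the tool servo_tool, never from a script. Its argument "series" is a list that holds one entry, the list of rows, each a list of 7 numbers: the shift along the tool's x, y, z in units of 300 mm (1.0 is 300 mm), then the turn, a rotation vector about the tool's x, y, z in units of pi rad (1.0 is pi rad), then the opening, from 0 (shut) to 1 (fully open). In form: [[[tx, ty, tz, wx, wy, wz, gripper], ...]]. A call has 1 to 12 rows; each row is the pose to reach, as a shift and turn from the pose commanded when the call began, along the tool's axes at that moment, turning the shorter way round; what a row does not reach only later rows make up. A row lasts 1/12 s, in which the tool goes at most 41.7 mm and 7.16 degrees, less where a joint would pass 70% of its speed; a pose out of reach is approached as far as the arm can. A call with a number of a shift or a turn outside -1 to 1 is refused whole. A call with a gripper value outside its range is refused whole. The fingers move at their own pace and stop on an object; "grip_force" is the grip in N (left out, the last holds). Time passes only in rows, so rows that repeat a pose let the fingers close. It gives the time, the measured TCP pose, the force, the opening and the grip force at its end, in the units of the state.
- get_obs(): the state, without advancing time (a new reading comes with each control period).
- eyes.read_camera(name): name is "scene" or "top" or "wrist"; returns a dict with "frame" (420x560x3 uint8, red, green, blue), "depth" (420x560 float32, m along the optical axis (not along the pixel's ray), 0 where there is no reading), "fx", "fy", "cx", "cy" (pixels), "origin" and "rotation" of the camera in the world; the wrist camera has in their place "mount" (4x4, takes a point from camera to tool coordinates, whose origin is the TCP and whose axes are the flange's). Camera axes: x right, y down, z forward; pixel columns grow to the right and rows downward; lengths in m; the calibration is good to about 2 mm. A picture is of the moment at which its call begins: read the wrist's pose just before it.
- env.sign_off(): hands the job in; it is judged then, once.
The state is a dict: "time_s": time; "qpos": joint angles; "joint_velocities": joint speeds; "effort": joint torques, N m; "tool_pos": TCP position; "tool_rot": TCP orientation; "force": force on the tool from outside, world axes, zero at the start; "wrist_torque": the same for the moment, N m; "grip_width": finger opening in m; "grasp_force": force on a finger pad.
Only numpy, scipy, OpenCV 4.12 (cv2) and the standard library are available. Lean on these libraries where they do the work, as an engineer would, in place of code of your own. Each camera call takes 0.05 s, during which the arm holds its last target. There are 200 camera calls.

## Working session

There is one attempt and no reset: what is moved stays moved. The work goes in short steps, Python scripts to look and compute and a tool call to move; the robot and the scene stay as the last step left them, time stands still between calls to the robot, and variables do not carry over. Pictures are saved under pics/ and viewed, at most 10 in all, crops included, and the job is handed in when it is done.

Besides the shell and the picture viewer there is one more tool, called by a JSON object that holds its "name" and its "arguments", one argument or row to a line. servo_tool: Moves the arm, as the interface text tells. Shifts and turns lie within -1 to 1; 1 stands for 300 mm of shift or pi rad of turn. Its arguments: {"type":"object","properties":{"series":{"type":"array"},"grip_force":{"type":"number"}},"required":["series"]}

```bash
mkdir -p pics
cat > h.py <<'E'
import numpy as np, cv2
from scipy.spatial.transform import Rotation as R
from cell import get_obs, eyes, env
def cam(n):
    o=get_obs(); c=eyes.read_camera(n)
    if 'mount' in c:
        T=np.eye(4); T[:3,:3]=R.from_euler('xyz',o['tool_rot'],degrees=True).as_matrix(); T[:3,3]=o['tool_pos']
        M=T@np.array(c['mount']); c['origin']=M[:3,3]; c['rotation']=M[:3,:3]
    v,u=np.mgrid[:420,:560]; d=c['depth']
    P=np.stack([(u-c['cx'])/c['fx']*d,(v-c['cy'])/c['fy']*d,d],-1)
    c['xyz']=P@np.array(c['rotation']).T+np.array(c['origin']); return c
def save(n,f): cv2.imwrite('pics/'+n,f[...,::-1])
E
python3 - <<'E'
from h import *
print(get_obs())
a=cam('top');b=cam('scene')
print(a['origin'],a['rotation'],b['origin'])
np.savez('a.npz',f=a['frame'],p=a['xyz']);np.savez('b.npz',f=b['frame'],p=b['xyz'])
save('top.png',a['frame']);save('scene.png',b['frame'])
E
```

```text
{'time_s': 0.0, 'qpos': array([70.01942522, 18.43676222, -4.01464189, 83.17531185,  1.29248938,
       78.5410583 , -3.25877011]), 'joint_velocities': array([ 0.02999438,  0.06251204, -0.02521338, -0.04536649,  0.02935651,
       -0.03863007, -0.03248119]), 'effort': array([-3.88403450e-04, -4.91290784e+01, -4.04214514e-01, -3.12531745e+01,
       -6.38861535e-02,  4.37074690e-02,  1.57097834e-04]), 'tool_pos': array([ 0.23045616, -0.60717644,  0.22148383]), 'tool_rot': array([-1.79891968e+02,  3.65596573e-03,  2.07902214e+01]), 'force': array([-0.41679205, -0.21913072, -0.500608  ]), 'wrist_torque': array([0.03208388, 0.04673761, 0.00140404]), 'grasp_force': 0.0, 'grip_width': 0.08657235730780606}Traceback (most recent call last):
  File "<stdin>", line 3, in <module>
  File "h.py", line 11, in cam
    c['xyz']=P@np.array(c['rotation']).T+np.array(c['origin']); return c
             ~~~~~~~~~~~~~~~~~~~~~~~~~~~^~~~~~~~~~~~~~~~~~~~~~
ValueError: operands could not be broadcast together with shapes (420,560) (3,)
```

```bash
python3 - <<'E'
s=open('h.py').read()
s=s.replace("    v,u=np","    r=np.array(c['rotation'])\n    if r.ndim==1: c['rotation']=R.from_euler('xyz',r,degrees=True).as_matrix()\n    v,u=np")
open('h.py','w').write(s)
E
python3 - <<'E'
from h import *
a=cam('top');b=cam('scene')
print(a['origin'],a['rotation'],b['origin'],b['rotation'])
np.savez('a.npz',f=a['frame'],p=a['xyz']);np.savez('b.npz',f=b['frame'],p=b['xyz'])
save('top.png',a['frame']);save('scene.png',b['frame'])
f=cv2.cvtColor(a['frame'],cv2.COLOR_RGB2HSV);p=a['xyz']
print(np.median(p[...,2]),p[::60,::80].round(3)[...,:].reshape(-1,7,3)[:, ::2].tolist())
E
```

```text
[0.32613451 0.06782235 1.3796768 ] [[ 0.02246933 -0.98148796  0.19020127]
 [-0.99973273 -0.02309381 -0.00106717]
 [ 0.00543989 -0.19012646 -0.98174454]] [1.39700282 0.66420251 1.30638969] [[-0.57997148  0.62814651 -0.51871481]
 [ 0.8146198   0.45130402 -0.36430656]
 [ 0.00526019 -0.63384276 -0.77344404]]
-0.00027999668703748704 [[[1.913, 1.632, -0.689], [1.917, 0.742, -0.664], [1.919, -0.13, -0.636], [1.93, -0.99, -0.622]], [[1.588, 1.625, -0.753], [1.605, 0.74, -0.742], [1.637, -0.143, -0.758], [1.648, -1.026, -0.739]], [[0.981, 1.151, -0.156], [0.931, 0.489, -0.006], [0.944, -0.07, -0.002], [0.947, -0.618, 0.02]], [[0.756, 1.152, -0.209], [0.713, 0.471, -0.002], [0.727, -0.071, -0.003], [0.686, -0.527, 0.176]], [[0.528, 1.152, -0.26], [0.509, 0.457, -0.005], [0.513, -0.066, 0.055], [0.507, -0.517, 0.171]], [[0.299, 1.148, -0.308], [0.315, 0.44, 0.002], [0.327, -0.072, -0.001], [0.338, -0.586, 0.001]], [[0.067, 1.149, -0.362], [0.131, 0.427, -0.002], [0.142, -0.073, -0.0], [0.153, -0.574, 0.0]]]
```

View pics/top.png

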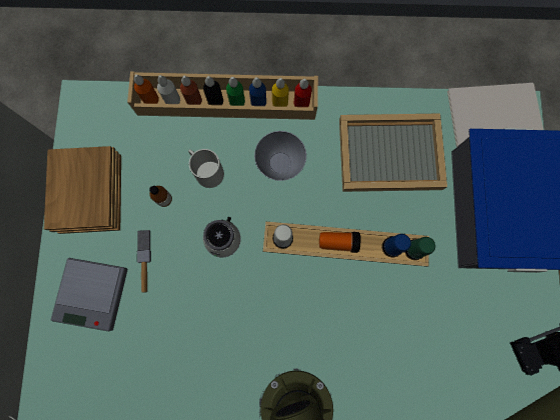

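View pics/scene.png

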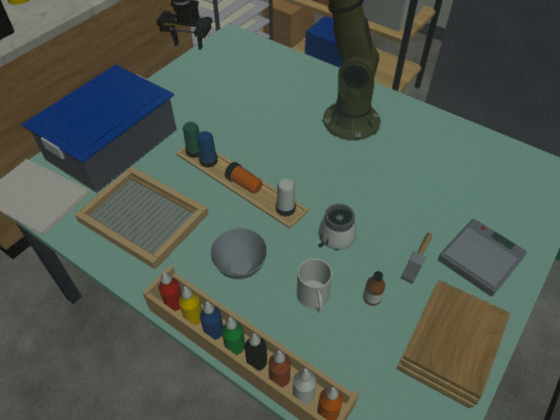

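The top view shows the orange cup at (340,241), collar right at (356,242). The white cup is at (283,234), blue at (401,243) and green at (425,246). The socket is at (219,235), the bowl at (280,155) and the blue box on the right.

Run:
```python
from h import *
for n in 'ab':
    z=np.load(n+'.npz');f=z['f'];p=z['p'];h=cv2.cvtColor(f,cv2.COLOR_RGB2HSV);Z=p[...,2]
    x,y=p[...,0],p[...,1]
    m=(h[...,0]<14)&(h[...,1]>180)&(h[...,2]>60)&(x>.3)&(x<.65)&(y>-.4)&(y<.2)&(Z>.01)
    q=p[m]; c,s=q[:,:2].mean(0),np.linalg.svd(q[:,:2]-q[:,:2].mean(0),full_matrices=False)[2]
    t=(q[:,:2]-c)@s[0]; w=(q[:,:2]-c)@s[1]
    print(n,'orange',len(q),c,s[0],np.percentile(t,[1,99]),np.percentile(w,[1,99]),'zmax',np.percentile(q[:,2],[50,98]))
    # objects above .015 around lane
    reg=(x>.3)&(x<.7)&(y>-.5)&(y<.5)
    def circ(name,mm):
        q=p[mm&reg]; 
        if len(q)<5: print(name,'none');return
        print(name,len(q),q.mean(0).round(4),q.min(0).round(3),q.max(0).round(3),cv2.minEnclosingCircle(q[:,:2].astype(np.float32)))
    k,l=cv2.connectedComponents((reg&(Z>.1)).astype(np.uint8))
    for i in range(1,k): 
        if (l==i).sum()>20: circ('hi%d'%i,l==i); 
    k,l=cv2.connectedComponents((reg&(Z>.013)&(Z<.3)).astype(np.uint8))
    for i in range(1,k): 
        if (l==i).sum()>40: circ('all%d'%i,l==i)
    mm=reg&(Z>.002)&(Z<.015)&(h[...,0]<25)&(h[...,1]>60); q=p[mm][:,:2]
    if n: print('lane',cv2.minAreaRect(q.astype(np.float32)))
a=np.load('a.npz')['f'][190:290,190:450]; b=np.load('b.npz')['f'][100:260,160:380]
save('c1.png',cv2.resize(a,None,fx=3,fy=3,interpolation=2))
save('c2.png',cv2.resize(b,None,fx=3.5,fy=3.5,interpolation=2))
```

```text
a orange 531 [ 0.51086701 -0.11190019] [ 0.25212033 -0.96769589] [-0.04786018  0.04932719] [-0.03545847  0.03547776] zmax [0.05695238 0.06711882]
hi379 55 [0.6867 0.2989 0.1363] [0.326 0.068 0.101] [0.7   0.332 1.38 ] ((0.5115981698036194, 0.19969415664672852), 0.22766746580600739)
hi410 84 [0.6446 0.451  0.1228] [0.632 0.441 0.101] [0.658 0.465 0.133] ((0.6458295583724976, 0.4517369270324707), 0.013909134082496166)
hi476 272 [0.5148 0.2507 0.1094] [0.47  0.205 0.1  ] [0.56  0.296 0.118] ((0.5152577757835388, 0.25079333782196045), 0.04591451585292816)
hi486 279 [0.5176 0.0542 0.1374] [0.326 0.028 0.103] [0.547 0.08  1.38 ] ((0.4365282952785492, 0.05600535124540329), 0.11112446337938309)
hi514 304 [ 0.4991 -0.297   0.1314] [ 0.326 -0.329  0.1  ] [0.527 0.068 1.38 ] ((0.4162002503871918, -0.13032954931259155), 0.2177603393793106)
hi524 307 [ 0.4908 -0.3661  0.1396] [ 0.326 -0.4    0.1  ] [0.52  0.068 1.38 ] ((0.413958340883255, -0.1660909652709961), 0.249956876039505)
all1 182 [0.6932 0.3015 0.0737] [0.688 0.274 0.013] [0.7   0.335 0.123] ((0.6999494433403015, 0.3042728900909424), 0.03
[... 2490 characters left out ...]
.239818274974823), 0.09934165328741074)
all55 1393 [0.5357 0.2607 0.0768] [0.468 0.196 0.013] [0.591 0.312 0.118] ((0.5300057530403137, 0.2557288408279419), 0.06367549300193787)
all78 212 [0.4432 0.4933 0.0187] [0.342 0.482 0.013] [0.542 0.5   0.027] ((0.44233524799346924, 0.49409106373786926), 0.09994947165250778)
all81 290 [0.6953 0.303  0.0713] [0.69  0.277 0.013] [0.7   0.333 0.125] ((0.6980487704277039, 0.30472180247306824), 0.02821809984743595)
all83 525 [0.661  0.4577 0.0782] [0.628 0.427 0.013] [0.678 0.482 0.135] ((0.6512096524238586, 0.45461493730545044), 0.02767580933868885)
lane ((0.5659976601600647, 0.0520072877407074), (0.313827782869339, 0.9379583597183228), 7.229158401489258)
```

View pics/c1.png

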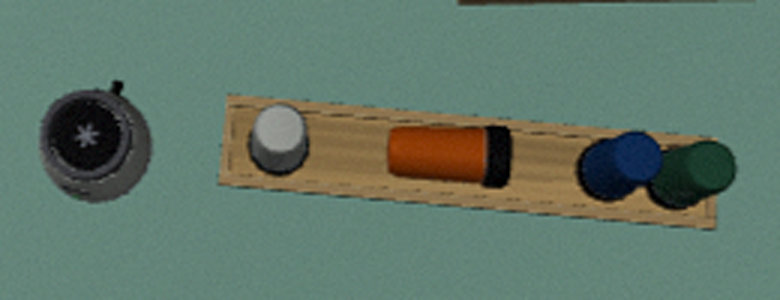

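View pics/c2.png

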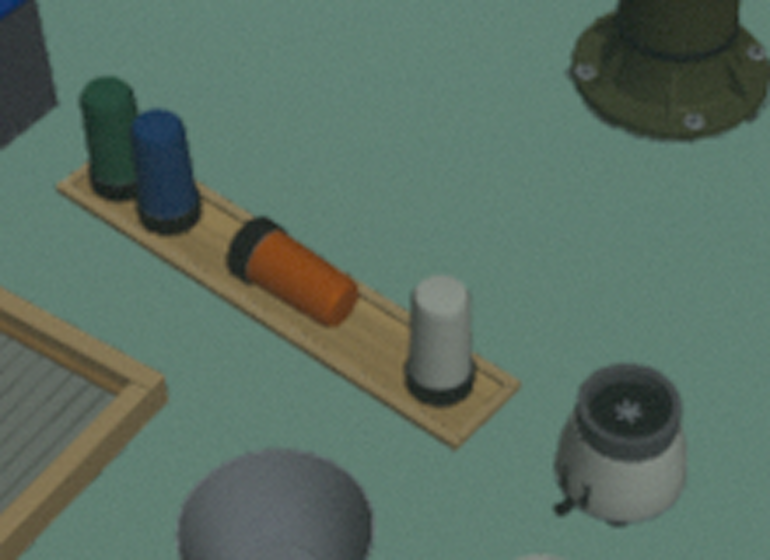

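The crops show the collar facing -y (right in the top view), with free gaps on both sides. I'll fit the cup model to the depth points, then measure the socket rim and lane.

```bash
cat > fit.py <<'E'
from h import *
from scipy.optimize import least_squares
def cupfit(q,x0):
    # x0: foot xyz, yaw,pitch of axis (foot->top)
    def res(v):
        y,p=v[3:5]; a=np.array([np.cos(p)*np.cos(y),np.cos(p)*np.sin(y),np.sin(p)])
        d=q-v[:3]; t=d@a; r=np.linalg.norm(d-t[:,None]*a,axis=1)
        prof=np.interp(t,[0,4e-3,26e-3,26.1e-3,.118,.130],[.029,.033,.033,.030,.0275,.0135])
        e=r-prof; e=np.where(t<0,-t,e)
        e=np.where(t>.13,np.hypot(t-.13,np.maximum(r-.0135,0)),e); return e
    s=least_squares(res,x0,loss='soft_l1',f_scale=.002); return s.x,np.sqrt(np.mean(s.fun**2))
E
python3 - <<'E'
from fit import *
Q=[]
for n in 'ab':
    z=np.load(n+'.npz');p=z['p'];x,y,Z=p[...,0],p[...,1],p[...,2]
    q=p[(Z>.022)&(Z<.08)&(abs(x-.515)<.05)&(y>-.22)&(y<-.03)]
    v,e=cupfit(q,[.51,-.195,.037,1.6,0]);print(n,len(q),v[:3].round(4),np.degrees(v[3:]).round(2),e)
    Q.append(q)
    q=p[(Z>.107)&(Z<.115)&(abs(x-.515)<.06)&(abs(y-.252)<.06)]
    r=least_squares(lambda s:np.hypot(*(q[:,:2]-s[:2]).T)-s[2],[.515,.252,.042],loss='soft_l1',f_scale=.002).x;print('rim',len(q),r,q[:,2].mean(),cv2.minEnclosingCircle(q[:,:2].astype(np.float32)))
    for nm,(cx,cy) in dict(white=(.52,.055),blue=(.5,-.3),green=(.49,-.366)).items():
        pass
v,e=cupfit(np.vstack(Q),v);print('both',v[:3].round(4),np.degrees(v[3:]),e)
p=np.load('a.npz')['p']
for u,w in [(227,95),(218,183),(718,137),(714,228)]: print(p[190+round(w/3),190+round(u/3)])
E
```

```text
a 741 [ 0.5116 -0.1893  0.038 ] [87.91 -3.61] 0.0023417086981530983
rim 204 [0.51506157 0.25095112 0.04201644] 0.11051736025984434 ((0.5148682594299316, 0.25091037154197693), 0.0458553321659565)
b 631 [ 0.5115 -0.1889  0.0389] [87.93 -4.05] 0.003834950390731059
rim 193 [0.51768038 0.25245257 0.04165427] 0.110857928479347 ((0.5184283256530762, 0.2519165277481079), 0.047909799963235855)
both [ 0.5115 -0.1895  0.0383] [87.82757968 -3.70608699] 0.0031178395146049904
[0.57494992 0.10820983 0.01024488]
[0.47922879 0.11537051 0.00698393]
[ 0.54219808 -0.43113495  0.00138478]
[ 0.44290865 -0.42199239  0.00533058]
```

```bash
cat > plan.py <<'E'
from h import *
u=np.array([np.cos(np.radians(87.9)),np.sin(np.radians(87.9)),0]); zh=np.array([0,0,1.])
def ori(a,az=87.9):  # tool z = -sin a*u - cos a*z ; closing axis y horizontal
    u=np.array([np.cos(np.radians(az)),np.sin(np.radians(az)),0])
    a=np.radians(a); z=-np.sin(a)*u-np.cos(a)*zh; x=np.cos(a)*u-np.sin(a)*zh; return np.stack([x,np.cross(z,x),z],1)
def rel(grasp,Rt):
    o=get_obs(); Rc=R.from_euler('xyz',o['tool_rot'],degrees=True).as_matrix()
    tcp=np.array(grasp)+.019*Rt[:,2]
    d=Rc.T@(tcp-o['tool_pos'])/.3; w=R.from_matrix(Rc.T@Rt).as_rotvec()/np.pi
    print('t',round(o['time_s'],2),'tcp',tcp.round(4),'shift',d.round(4),'turn',w.round(4),'rows',(np.linalg.norm(d)*.3/.0417).round(1),(np.linalg.norm(w)*180/7.16).round(1))
def st():
    o=get_obs()
    for k in ['time_s','qpos','tool_pos','tool_rot','force','grip_width','grasp_force']: print(k,np.round(o[k],4))
E
python3 -c "
from plan import *
rel([.45,-.2,.29],ori(30)); rel([.5144,-.109,.17],ori(30))"
```

```text
t 0.15 tcp [ 0.4497 -0.2095  0.2735] shift [ 1.1536 -0.9807 -0.1714] turn [-0.0979 -0.1472 -0.3638] rows 11.0 10.2
t 0.15 tcp [ 0.5141 -0.1185  0.1535] shift [ 1.4619 -1.1876  0.2289] turn [-0.0979 -0.1472 -0.3638] rows 13.6 10.2
```

{"name": "servo_tool", "arguments": {
  "series": [
    [[0.8,-0.68,-0.17,-0.098,-0.147,-0.364,1],[0.8,-0.68,-0.17,-0.098,-0.147,-0.364,1],[0.8,-0.68,-0.17,-0.098,-0.147,-0.364,1],[0.8,-0.68,-0.17,-0.098,-0.147,-0.364,1],[0.8,-0.68,-0.17,-0.098,-0.147,-0.364,1],[0.8,-0.68,-0.17,-0.098,-0.147,-0.364,1],[0.8,-0.68,-0.17,-0.098,-0.147,-0.364,1],[0.8,-0.68,-0.17,-0.098,-0.147,-0.364,1],[0.8,-0.68,-0.17,-0.098,-0.147,-0.364,1],[0.8,-0.68,-0.17,-0.098,-0.147,-0.364,1],[0.8,-0.68,-0.17,-0.098,-0.147,-0.364,1],[0.8,-0.68,-0.17,-0.098,-0.147,-0.364,1]]
  ]
}}

```text
time_s: 1.15
tool_pos: [0.3821, -0.3312, 0.2733]
tool_rot: [179.9, 30.0, 87.9]
force: [-0.3, -0.4, -0.6]
grip_width: 0.087
grasp_force: 0.0
```

```bash
python3 -c "
from plan import *
st();rel([.5144,-.109,.15],ori(30))"
```

```text
time_s 1.15
qpos [ 46.1304 -10.522  -25.5442 112.853   25.7178  68.5332  10.6208]
tool_pos [ 0.3821 -0.3312  0.2733]
tool_rot [179.9331  30.0414  87.862 ]
force [-0.3336 -0.4306 -0.6096]
grip_width 0.087
grasp_force 0.0
t 1.15 tcp [ 0.5141 -0.1185  0.1335] shift [0.8606 0.413  0.0408] turn [ 0.0003  0.0002 -0.0002] rows 6.9 0.0
```

{"name": "servo_tool", "arguments": {
  "series": [
    [[0.86,0.413,0.041,0,0,0,1],[0.86,0.413,0.041,0,0,0,1],[0.86,0.413,0.041,0,0,0,1],[0.86,0.413,0.041,0,0,0,1],[0.86,0.413,0.041,0,0,0,1],[0.86,0.413,0.041,0,0,0,1],[0.86,0.413,0.041,0,0,0,1],[0.86,0.413,0.041,0,0,0,1],[0.86,0.413,0.041,0,0,0,1]]
  ]
}}

```text
time_s: 1.9
tool_pos: [0.5146, -0.1183, 0.1315]
tool_rot: [-179.8, 29.9, 88.0]
force: [-1.2, -1.0, 0.3]
grip_width: 0.087
grasp_force: 0.0
```

Run:
```python
from plan import *
from fit import *
st(); rel([.5144,-.109,.037],ori(30))
c=cam('wrist');save('w1.png',c['frame']);p=c['xyz'];x,y,Z=p[...,0],p[...,1],p[...,2]
q=p[(Z>.022)&(Z<.08)&(abs(x-.515)<.05)&(y>-.22)&(y<-.03)]
v,e=cupfit(q,[.51,-.19,.037,1.53,-.06]);print(len(q),v[:3].round(4),np.degrees(v[3:]).round(2),e)
```

```text
time_s 1.9
qpos [ 28.9544  14.6005 -43.3189 108.8227  40.1199  74.7824 -32.2008]
tool_pos [ 0.5146 -0.1183  0.1315]
tool_rot [-179.8242   29.8579   87.972 ]
force [-1.1584 -0.9706  0.3341]
grip_width 0.087
grasp_force 0.0
t 1.9 tcp [ 0.5141 -0.1185  0.0205] shift [ 0.1835 -0.0007  0.321 ] turn [-0.0008 -0.0008  0.0003] rows 2.7 0.0
15886 [ 0.5104 -0.1899  0.0371] [87.67 -3.21] 0.0020220930708033666
```

View pics/w1.png

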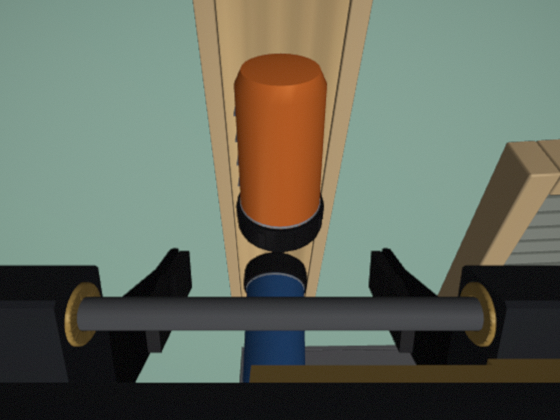

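{"name": "servo_tool", "arguments": {
  "series": [
    [[0.09,-0.002,0.16,0,0,0,1],[0.13,-0.002,0.23,0,0,0,1],[0.16,-0.002,0.28,0,0,0,1],[0.183,-0.002,0.321,0,0,0,1],[0.183,-0.002,0.321,0,0,0,1],[0.183,-0.002,0.321,0,0,0,1]]
  ]
}}

```text
time_s: 2.45
tool_pos: [0.5141, -0.1214, 0.0239]
tool_rot: [179.9, 30.1, 87.7]
force: [0.3, 0.1, 1.1]
grip_width: 0.0874
grasp_force: 0.0
```

```bash
python3 -c "
from plan import *
st();rel([.5138,-.109,.037],ori(30))"
```

```text
time_s 2.45
qpos [ 25.431   23.9765 -40.255  113.2704  48.8508  67.5939 -43.1973]
tool_pos [ 0.5141 -0.1214  0.0239]
tool_rot [179.8714  30.107   87.7256]
force [0.2817 0.1009 1.1122]
grip_width 0.0874
grasp_force 0.0
t 2.45 tcp [ 0.5135 -0.1185  0.0205] shift [ 0.0141 -0.0026  0.0049] turn [ 0.0002  0.0006 -0.0008] rows 0.1 0.0
```

{"name": "servo_tool", "arguments": {
  "series": [
    [[0.012,-0.002,0.004,0,0,0,1],[0.012,-0.002,0.004,0,0,0,0.8],[0.012,-0.002,0.004,0,0,0,0.65],[0.012,-0.002,0.004,0,0,0,0.5],[0.012,-0.002,0.004,0,0,0,0.5],[0.012,-0.002,0.004,0,0,0,0.5],[0.012,-0.002,0.004,0,0,0,0.3],[0.012,-0.002,0.004,0,0,0,0.0],[0.012,-0.002,0.004,0,0,0,0.0],[0.012,-0.002,0.004,0,0,0,0.0]]
  ],
  "grip_force": 55
}}

```text
time_s: 3.28
tool_pos: [0.5136, -0.1174, 0.0204]
tool_rot: [179.9, 30.1, 87.9]
force: [-0.2, 0.8, 1.7]
grip_width: 0.0558
grasp_force: 55.0
```

```bash
python3 -c "
from plan import *
st();o=get_obs()
g=np.array(o['tool_pos'])-.019*R.from_euler('xyz',o['tool_rot'],degrees=True).as_matrix()[:,2];print('grasp',g)
rel(g+[0,0,.06],ori(30));rel([.50,-.06,.33],ori(-63.4))"
```

```text
time_s 3.2833
qpos [ 25.0361  24.3233 -40.3069 113.4017  49.0499  67.5122 -43.7558]
tool_pos [ 0.5136 -0.1174  0.0204]
tool_rot [179.9067  30.0602  87.8958]
force [-0.1542  0.8141  1.7104]
grip_width 0.0558
grasp_force 54.9979
grasp [ 0.51390615 -0.1078756   0.03681434]
t 3.28 tcp [ 0.5136 -0.1174  0.0804] shift [-0.1001  0.0002 -0.1731] turn [ 0.0005  0.0003 -0.    ] rows 1.4 0.0
t 3.28 tcp [ 0.5006 -0.043   0.3215] shift [-0.2898 -0.0507 -0.9921] turn [4.000e-04 5.192e-01 4.000e-04] rows 7.4 13.1
```

{"name": "servo_tool", "arguments": {
  "series": [
    [[-0.02,0,-0.035,0,0,0,0],[-0.06,0,-0.1,0,0,0,0],[-0.12,0,-0.2,0,0,0,0],[-0.2,0,-0.34,0,0,0,0],[-0.28,0,-0.48,0,0,0,0],[-0.35,0,-0.6,0,0,0,0],[-0.35,0,-0.6,0,0,0,0],[-0.35,0,-0.6,0,0,0,0]]
  ]
}}

```text
time_s: 3.95
tool_pos: [0.515, -0.1176, 0.2328]
tool_rot: [179.4, 30.1, 87.7]
force: [0.5, 0.3, -4.4]
grip_width: 0.0553
grasp_force: 55.0
```

Run:
```python
from plan import *
from fit import *
st(); rel([.50,-.06,.33],ori(-63.4))
c=cam('wrist');save('w2.png',c['frame']);p=c['xyz'];h=cv2.cvtColor(c['frame'],cv2.COLOR_RGB2HSV)
m=(h[...,0]<14)&(h[...,1]>150)&(p[...,2]>.15); q=p[m]
v,e=cupfit(q,[.51,-.19,.24,1.53,-.06]);print(len(q),v[:3].round(4),np.degrees(v[3:]).round(2),e)
```

```text
time_s 3.95
qpos [ 31.5411   7.6612 -44.7186 102.8399  34.7961  81.9538 -23.6677]
tool_pos [ 0.515  -0.1176  0.2328]
tool_rot [179.4377  30.074   87.6614]
force [ 0.5306  0.3034 -4.4004]
grip_width 0.0553
grasp_force 55.0021
t 3.95 tcp [ 0.5006 -0.043   0.3215] shift [ 0.065  -0.0543 -0.3797] turn [0.0028 0.5193 0.0011] rows 2.8 13.1
19108 [ 0.5112 -0.1909  0.2481] [87.91 -1.82] 0.009254637811316746
```

View pics/w2.png

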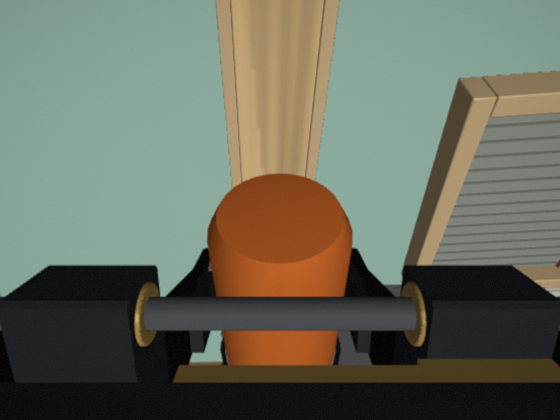

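{"name": "servo_tool", "arguments": {
  "series": [
    [[0.005,-0.054,-0.15,0,0.04,0,0],[0.03,-0.054,-0.38,0,0.08,0,0],[0.065,-0.054,-0.38,0,0.12,0,0],[0.065,-0.054,-0.38,0,0.16,0,0],[0.065,-0.054,-0.38,0,0.2,0,0],[0.065,-0.054,-0.38,0,0.24,0,0],[0.065,-0.054,-0.38,0,0.28,0,0],[0.065,-0.054,-0.38,0,0.32,0,0],[0.065,-0.054,-0.38,0,0.36,0,0],[0.065,-0.054,-0.38,0,0.4,0,0],[0.065,-0.054,-0.38,0,0.44,0,0],[0.065,-0.054,-0.38,0,0.48,0,0]]
  ]
}}

```text
time_s: 5.0
tool_pos: [0.4985, -0.0448, 0.3146]
tool_rot: [-179.6, -56.2, 87.5]
force: [0.3, 0.1, -3.4]
grip_width: 0.0555
grasp_force: 55.0
```

```bash
python3 -c "
from plan import *
st();rel([.516,.12,.33],ori(-63.4));rel([.516,.2515,.27],ori(-63.4))"
```

```text
time_s 5.0
qpos [ 57.6968  17.3321 -29.2121  94.899  -40.8842  97.7473  30.0288]
tool_pos [ 0.4985 -0.0448  0.3146]
tool_rot [-179.6112  -56.2428   87.4705]
force [ 0.2984  0.0792 -3.4284]
grip_width 0.0555
grasp_force 54.9959
t 5.0 tcp [0.5166 0.137  0.3215] shift [0.3568 0.037  0.4924] turn [-0.0001  0.0398 -0.0013] rows 4.4 1.0
t 5.0 tcp [0.5166 0.2685 0.2615] shift [0.4338 0.0209 0.9677] turn [-0.0001  0.0398 -0.0013] rows 7.6 1.0
```

{"name": "servo_tool", "arguments": {
  "series": [
    [[0.09,0.01,0.12,0,0.02,0,0],[0.18,0.02,0.25,0,0.04,0,0],[0.27,0.03,0.37,0,0.04,0,0],[0.357,0.035,0.49,0,0.04,0,0],[0.375,0.03,0.61,0,0.04,0,0],[0.395,0.025,0.73,0,0.04,0,0],[0.415,0.021,0.85,0,0.04,0,0],[0.434,0.021,0.968,0,0.04,0,0],[0.434,0.021,0.968,0,0.04,0,0],[0.434,0.021,0.968,0,0.04,0,0],[0.434,0.021,0.968,0,0.04,0,0]]
  ]
}}

```text
time_s: 5.92
tool_pos: [0.5159, 0.269, 0.2599]
tool_rot: [-179.6, -63.0, 87.5]
force: [0.7, -0.5, -3.6]
grip_width: 0.0557
grasp_force: 55.0
```

```bash
python3 - <<'E'
from plan import *
from fit import *
st(); rel([.516,.2515,.27],ori(-63.4))
for n in ['top','scene']:
    c=cam(n);save(n+'2.png',c['frame']);p=c['xyz'];h=cv2.cvtColor(c['frame'],cv2.COLOR_RGB2HSV)
    m=(h[...,0]<14)&(h[...,1]>150)&(h[...,2]>50)&(p[...,2]>.17)&(p[...,2]<.4)&(abs(p[...,1]-.25)<.1)&(abs(p[...,0]-.51)<.1); q=p[m]
    v,e=cupfit(q,[.51,.25,.19,1.53,1.5]);a=v[3:];d=np.array([np.cos(a[1])*np.cos(a[0]),np.cos(a[1])*np.sin(a[0]),np.sin(a[1])])
    print(n,len(q),v[:3].round(4),'axis',d.round(3),e)
E
python3 - <<'E'
import cv2,sys
sys.path.insert(0,'.')
f=cv2.imread('pics/scene2.png')[80:290,220:460]
cv2.imwrite('pics/scene2c.png',cv2.resize(f,None,fx=2.8,fy=2.8,interpolation=2))
E
```

```text
time_s 5.9167
qpos [ 42.3118  13.9968 -42.3145 112.3806 -58.7675  70.399   26.8904]
tool_pos [0.5159 0.269  0.2599]
tool_rot [-179.5508  -63.0463   87.5396]
force [ 0.6534 -0.4528 -3.6299]
grip_width 0.0557
grasp_force 54.9959
t 5.92 tcp [0.5166 0.2685 0.2615] shift [ 0.0042  0.0026 -0.0039] turn [-0.0007  0.002  -0.0009] rows 0.0 0.1
top 431 [0.5042 0.2581 0.1859] axis [ 0.117 -0.027  0.993] 0.004405204508242197
scene 496 [0.5163 0.2545 0.1865] axis [0.003 0.006 1.   ] 0.0038778233047405183
```

View pics/scene2c.png

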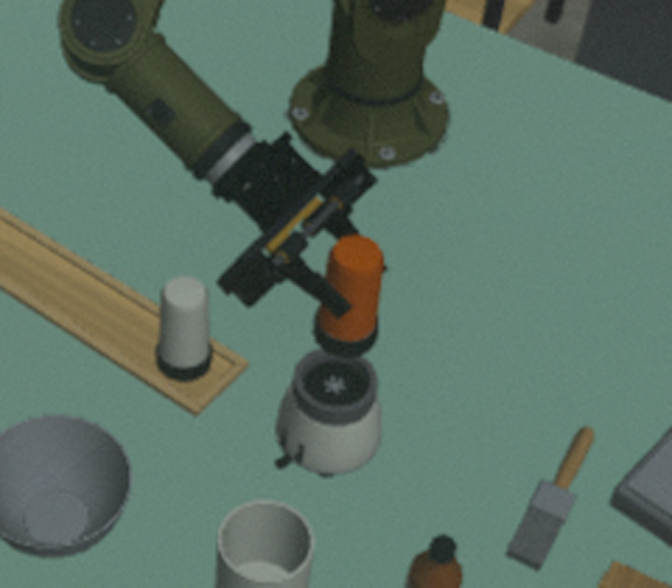

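Run:
```python
from plan import *
from fit import *
for n in ['top','scene','top','scene']:
    c=cam(n);p=c['xyz'];h=cv2.cvtColor(c['frame'],cv2.COLOR_RGB2HSV)
    m=(h[...,0]<14)&(h[...,1]>150)&(h[...,2]>50)&(p[...,2]>.2)&(p[...,2]<.33)&(abs(p[...,1]-.25)<.06)&(abs(p[...,0]-.51)<.06)
    m=cv2.erode(m.astype(np.uint8),np.ones((3,3)))>0; q=p[m]
    def res(v):
        d=q-v; t=d[:,2]; r=np.hypot(d[:,0],d[:,1])
        e=r-np.interp(t,[0,.026,.118],[.0314,.030,.0275]); top=.130-.012*(r/.0275)**2-t
        return np.where(abs(top)<abs(e),top,e)
    s=least_squares(res,[.515,.252,.187],loss='soft_l1',f_scale=.002);print(n,len(q),s.x.round(4),np.sqrt(np.mean(s.fun**2)))
```

```text
top 320 [0.5175 0.2547 0.1869] 0.002279372470096841
scene 247 [0.5171 0.2545 0.187 ] 0.0018523842779824217
top 339 [0.517  0.2552 0.1879] 0.0021320640132292895
scene 284 [0.5169 0.255  0.1881] 0.0020387701250512147
```

```bash
cat >> plan.py <<'E'
def wsh(v,Rt=None):
    o=get_obs(); Rc=R.from_euler('xyz',o['tool_rot'],degrees=True).as_matrix(); print((Rc.T@np.array(v)/.3).round(4))
E
python3 -c "
from plan import *
wsh([-.0007,-.003,0]);wsh([-.0007,-.003,-.08]);wsh([0,0,-.001]);rel([.516,.2515,.27],ori(-63.4))"
```

```text
[-0.0046 -0.002  -0.009 ]
[-0.2423 -0.0023  0.1118]
[-0.003  -0.      0.0015]
t 6.22 tcp [0.5166 0.2685 0.2615] shift [-0.0022 -0.0038  0.0017] turn [0.0005 0.0019 0.0002] rows 0.0 0.0
```

{"name": "servo_tool", "arguments": {
  "series": [
    [[-0.005,-0.002,-0.009,0,0,0,0],[-0.04,-0.002,0.009,0,0,0,0],[-0.08,-0.002,0.029,0,0,0,0],[-0.12,-0.002,0.05,0,0,0,0],[-0.155,-0.002,0.067,0,0,0,0],[-0.185,-0.002,0.082,0,0,0,0],[-0.205,-0.002,0.092,0,0,0,0],[-0.22,-0.002,0.1,0,0,0,0],[-0.233,-0.002,0.107,0,0,0,0],[-0.242,-0.002,0.112,0,0,0,0],[-0.242,-0.002,0.112,0,0,0,0],[-0.242,-0.002,0.112,0,0,0,0]]
  ]
}}

```text
time_s: 7.22
tool_pos: [0.5166, 0.2666, 0.1827]
tool_rot: [179.8, -63.1, 88.1]
force: [0.0, -0.4, -3.1]
grip_width: 0.0557
grasp_force: 55.0
```

Run:
```python
from plan import *
st();wsh([0,0,-.001])
c=cam('scene');save('scene3.png',cv2.resize(c['frame'][130:270,290:430],None,fx=4,fy=4,interpolation=2))
st()
```

```text
time_s 7.2167
qpos [ 40.6807  21.6485 -41.1947 115.2043 -57.4108  63.6736  34.0342]
tool_pos [0.5166 0.2666 0.1827]
tool_rot [179.8274 -63.1052  88.0988]
force [ 0.0034 -0.3548 -3.1458]
grip_width 0.0557
grasp_force 54.997
[-0.003  -0.      0.0015]
time_s 7.2667
qpos [ 40.6848  21.6324 -41.2005 115.1945 -57.4129  63.6759  34.0322]
tool_pos [0.5168 0.2666 0.1829]
tool_rot [179.782  -63.0997  88.1377]
force [ 0.4732  0.2248 -2.7403]
grip_width 0.0554
grasp_force 54.997
```

View pics/scene3.png

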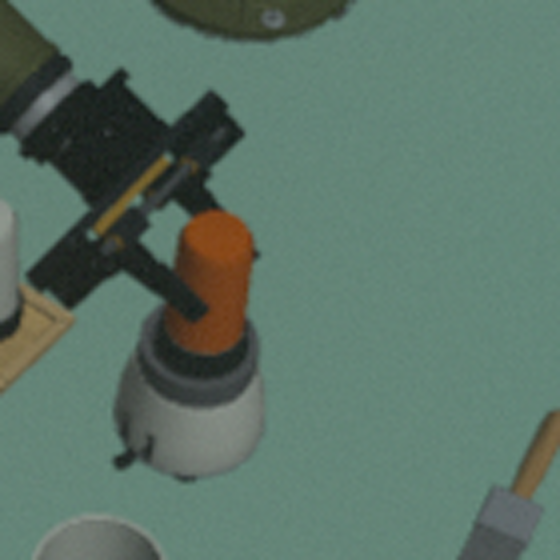

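The collar sits centred over the socket mouth at (205,350), with no contact yet. I'll lower it slowly.

{"name": "servo_tool", "arguments": {
  "series": [
    [[-0.006,0,0.003,0,0,0,0],[-0.012,0,0.006,0,0,0,0],[-0.018,0,0.009,0,0,0,0],[-0.024,0,0.012,0,0,0,0],[-0.03,0,0.015,0,0,0,0],[-0.03,0,0.015,0,0,0,0],[-0.03,0,0.015,0,0,0,0]]
  ]
}}

```text
time_s: 7.85
tool_pos: [0.5166, 0.2665, 0.1727]
tool_rot: [179.9, -63.1, 88.0]
force: [0.1, -0.5, -1.0]
grip_width: 0.0563
grasp_force: 55.0
```

```bash
python3 -c "
from plan import *
st()"
```

```text
time_s 7.85
qpos [ 40.435   22.7485 -40.9902 115.4603 -57.2557  62.8241  34.9202]
tool_pos [0.5166 0.2665 0.1727]
tool_rot [179.8786 -63.1328  88.0499]
force [ 0.0864 -0.5326 -0.9731]
grip_width 0.0563
grasp_force 54.9984
```

{"name": "servo_tool", "arguments": {
  "series": [
    [[-0.003,0,0.0015,0,0,0,0],[-0.006,0,0.003,0,0,0,0],[-0.006,0,0.003,0,0,0,0],[-0.006,0,0.003,0,0,0,0]]
  ]
}}

```text
time_s: 8.18
tool_pos: [0.5167, 0.2667, 0.1711]
tool_rot: [179.8, -63.2, 88.1]
force: [-1.8, -2.1, 3.3]
grip_width: 0.0559
grasp_force: 55.0
```

{"name": "servo_tool", "arguments": {
  "series": [
    [[-0.003,0,0.0015,0,0,0,0],[-0.006,0,0.003,0,0,0,0],[-0.006,0,0.003,0,0,0,0],[-0.006,0,0.003,0,0,0,0]]
  ]
}}

```text
time_s: 8.52
tool_pos: [0.5167, 0.2667, 0.1693]
tool_rot: [179.8, -63.2, 88.1]
force: [-1.2, -3.6, 5.5]
grip_width: 0.0557
grasp_force: 55.0
```

Run:
```python
from plan import *
st();print([cam('scene') and (get_obs()['force'].round(2),get_obs()['tool_pos'].round(4)) for _ in range(6)])
```

```text
time_s 8.5167
qpos [ 40.3353  23.1711 -40.9198 115.5331 -57.2397  62.5293  35.2815]
tool_pos [0.5167 0.2667 0.1693]
tool_rot [179.8446 -63.1919  88.092 ]
force [-1.243  -3.5774  5.4807]
grip_width 0.0557
grasp_force 55.0018
[(array([-1.49, -1.9 ,  6.28]), array([0.5167, 0.2667, 0.1693])), (array([-1.77, -2.48,  6.43]), array([0.5167, 0.2667, 0.1693])), (array([-2.66, -1.98,  5.76]), array([0.5167, 0.2667, 0.1693])), (array([-1.67, -2.32,  5.57]), array([0.5167, 0.2667, 0.1693])), (array([-1.34, -2.48,  6.75]), array([0.5167, 0.2667, 0.1693])), (array([-1.51, -2.93,  6.36]), array([0.5167, 0.2667, 0.1693]))]
```

{"name": "servo_tool", "arguments": {
  "series": [
    [[-0.003,0,0.0015,0,0,0,0],[-0.0065,0,0.0033,0,0,0,0],[-0.0065,0,0.0033,0,0,0,0],[-0.0065,0,0.0033,0,0,0,0],[-0.0065,0,0.0033,0,0,0,0]]
  ]
}}

```text
time_s: 9.23
tool_pos: [0.5168, 0.2669, 0.1677]
tool_rot: [179.8, -63.3, 88.1]
force: [-2.4, -4.1, 9.2]
grip_width: 0.0557
grasp_force: 55.0
```

Run:
```python
from plan import *
from fit import *
st();F=[]
for i in range(8):
    n='scene' if i%2 else 'top'; c=cam(n); F.append(np.r_[get_obs()['force'],get_obs()['tool_pos']])
    if i<6: continue
    p=c['xyz'];h=cv2.cvtColor(c['frame'],cv2.COLOR_RGB2HSV)
    m=(h[...,0]<14)&(h[...,1]>150)&(h[...,2]>50)&(p[...,2]>.12)&(p[...,2]<.24)&(abs(p[...,1]-.25)<.06)&(abs(p[...,0]-.51)<.06)
    m=cv2.erode(m.astype(np.uint8),np.ones((3,3)))>0; q=p[m]
    def res(v):
        d=q-v; t=d[:,2]; r=np.hypot(d[:,0],d[:,1])
        e=r-np.interp(t,[0,.026,.118],[.0314,.030,.0275]); top=.130-.012*(r/.0275)**2-t
        return np.where(abs(top)<abs(e),top,e)
    s=least_squares(res,[.515,.252,.092],loss='soft_l1',f_scale=.002);print(n,len(q),s.x.round(4),np.sqrt(np.mean(s.fun**2)))
    v,e=cupfit(q,[.516,.252,.092,1.5,1.5]);a=v[3:];print('axis',np.cos(a[1])*np.cos(a[0]),np.cos(a[1])*np.sin(a[0]))
print(np.mean(F,0).round(4),np.std(F,0).round(4))
save('scene4.png',cv2.resize(c['frame'][100:310,150:430],None,fx=2.8,fy=2.8,interpolation=2))
```

```text
time_s 9.2333
qpos [ 40.2873  23.3949 -40.8839 115.5591 -57.2409  62.4102  35.4662]
tool_pos [0.5168 0.2669 0.1677]
tool_rot [179.8468 -63.2512  88.1076]
force [-2.3659 -4.0617  9.1774]
grip_width 0.0557
grasp_force 55.0028
top 259 [0.5176 0.2534 0.0936] 0.0023970826853906557
axis -0.009798348617333264 0.02194247789411207
scene 244 [0.5162 0.2532 0.0937] 0.0020220867413186404
axis -0.0032481397408397447 0.03551393559406686
[-2.1812 -3.6266  8.5498  0.5168  0.2669  0.1677] [0.2872 0.4144 0.4753 0.     0.     0.    ]
```

View pics/scene4.png

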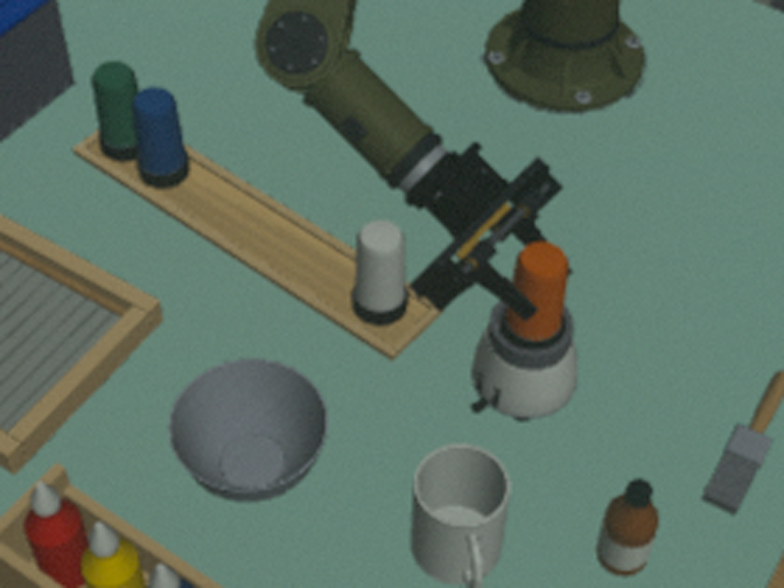

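The picture shows the orange cup seated upright in the base at (540,300 in the crop), with all bystanders in place. Force puts the hub travel at about 4.4 mm, so one small nudge finishes it.

{"name": "servo_tool", "arguments": {
  "series": [
    [[-0.0018,0,0.0009,0,0,0,0],[-0.0018,0,0.0009,0,0,0,0],[-0.0018,0,0.0009,0,0,0,0],[-0.0018,0,0.0009,0,0,0,0]]
  ]
}}

```text
time_s: 9.97
tool_pos: [0.5168, 0.2669, 0.1673]
tool_rot: [179.8, -63.3, 88.1]
force: [-2.8, -4.0, 8.8]
grip_width: 0.0556
grasp_force: 55.0
```

Run:
```python
from plan import *
F=[]
for i in range(8):
    eyes.read_camera('top'); o=get_obs(); F.append(np.r_[o['force'],o['wrist_torque'],o['tool_pos']])
print(np.mean(F,0).round(4)); st()
```

```text
[-2.4556 -3.8782  9.3462  0.3545  0.3851  0.4952  0.5168  0.2669  0.1673]
time_s 10.3667
qpos [ 40.2757  23.4551 -40.8742 115.5641 -57.2398  62.3754  35.5185]
tool_pos [0.5168 0.2669 0.1673]
tool_rot [179.8352 -63.2644  88.1209]
force [-2.5556 -4.555   9.2133]
grip_width 0.0558
grasp_force 55.0027
```

Push force is about 12.8 N, which means about 4.9 mm of hub travel. Handing in.

```bash
python3 -c "
from cell import env
print(env.sign_off())"
```

```text
the job is handed in; nothing more can be done
None
```

The job is handed in: the orange cup stands upright, collar down, in the blender socket, still gripped and pressed to about half travel (about 4.9 mm, estimated from push force), and the other objects looked undisturbed in the last picture.

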